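# Weigh out a colour charge into the pick-up tray

### The arm

A 6-joint arm with a two-finger parallel gripper is mounted at the origin on the work surface. World frame = base frame: x ahead of the robot, y to its left, z up, the work surface at z = 0. Lengths are in m, angles in rad, forces in N, time in s.
With the tool pointing down it reaches from about 0.375 to 0.925 m from the base axis. Payload 5.7 kg.
Tool frame: the origin (TCP) lies between the finger pads; the fingertips stand 14 mm ahead of it and the grasp point (between the pads) lies 5 mm behind it (tip_extent is the distance from the TCP to the fingertips, in m); z points along the fingers, y is the direction in which the jaws open and shut (so a half turn about z gives the same grasp; the last joint's range is limited). The gripper opens to 88 mm and grips with 3 to 60 N. Pads are 20 mm wide; open, the fingers measure 115 mm over their backs; the gripper's body (75 mm by 178 mm) begins 61 mm behind the grasp point.
Start: joints at [1.108, 0.359, 1.51, -0, 1.272, -0.115], TCP at [0.204, 0.564, 0.237] pointing down, gripper open.
Joint ranges: [-2.97, 2.97], [-1.01, 2.36], [0.21, 2.38], [-0.96, 4.11], [0.2, 2.71], [-2.98, 2.98]. Speed limits (rad/s): [2.39, 2.39, 3.14, 3.14, 3.14, 3.14].

### API

Orientations are given as a unit quaternion [w, x, y, z].
In Python, from cell import observe, get_image, hand_in, find_in, outline_of, place_of, tip_extent gives the robot as it stands.
- The arm moves only by the tool jog_arm, never from a script. Its argument "steps" is a list of rows, each an object with "fingers": the closure, from 0 (fully open) to 1 (shut); "linear": the shift along the tool's x, y, z in units of 0.8 m (1.0 is 0.8 m), a list of three; "turn": the turn, a rotation vector about the tool's x, y, z in units of 30 degrees (1.0 is 30 degrees), a list of three. A call has 1 to 12 rows; each row is the pose to reach, as a shift and turn from the pose commanded when the call began, along the tool's axes at that moment; what a row does not reach only later rows make up. A row lasts 1/12 s, in which the tool goes at most 41.7 mm and 7.16 degrees, less where a joint would pass 70% of its speed; a pose out of reach is approached as far as the arm can. A call with a number of a shift or a turn outside -1 to 1 is refused whole. A call with a gripper value outside its range is refused whole. The fingers move at their own pace and stop on an object; "grip_force" is the grip in N (left out, the last holds). Time passes only in rows, so rows that repeat a pose let the fingers close. It gives the time, the measured TCP pose, the force and the opening at its end, in the units of the state.
- observe(): the state, without advancing time (a new reading comes with each control period).
- get_image(name): name is "side" or "top"; returns a dict with "img" (400x640x3 uint8, blue, green, red), "camera_matrix" (3x3 intrinsics, pixels), "extrinsics" (4x4, takes a point from camera to world coordinates). Camera axes: x right, y down, z forward; pixel columns grow to the right and rows downward; lengths in m; the calibration is good to about 2 mm. A picture is of the moment at which its call begins. There is no depth.
- hand_in(): hands the job in, once; it reports no verdict.
Trained networks look in the newest picture that a camera, given by its name, has taken for a name from the list of things; names that differ only in an ending like _2 or _b are one class to them, and where a whole thing is asked for, a point or a joint stands for the part that bears it (a point fixed in the world has none). Each returns a list of dicts, best first, with "conf" (0 to 1); they miss things now and then, are a little off and sometimes report something else, mostly with a low value. They report only what shows in the picture. A call takes as long as a camera call.
- find_in(camera, label): "point" ([x, y, z] in m, in world coordinates, good to about 4 mm: the middle of the surface that is visible of it).
- outline_of(camera, label): "mask" (400x640 bool, what is visible of it).
- place_of(camera, label): "point" ([x, y, z] in m, in world coordinates, good to about 4 mm: a listed point, or the origin of a listed thing).
The state is a dict: "time": time; "joint_pos": joint angles; "dq": joint speeds; "joint_efforts": joint torques, N m; "ee_pos": TCP position; "ee_rot": TCP orientation; "wrist_force": force on the tool from outside, world axes, zero at the start; "moment": the same for the moment, N m; "grip_width": finger opening in m.
Only numpy, scipy, OpenCV 4.12 (cv2) and the standard library are available. Lean on these libraries where they do the work, as an engineer would, in place of code of your own. Each camera call takes 0.05 s, during which the arm holds its last target. There are 200 camera calls.

### The job

Weigh out a charge of red colour: put red pieces from the plate into the holes of the pick-up tray on the dial scale, pressing each gently but fully home to the floor of its hole against the spring clip, until the needle comes to rest inside the green sector. The tray was set down by hand and its holes are some millimetres out of place, so feel for them with a light push, and never drive the needle into the red end of the dial. Leave the amber pieces, the spare red pieces and everything else where they stand.

Things in the scene. Friction and masses are not known exactly. Their poses are not given: they have to be found in the camera images.
- pan: Lipped pan of the green dial scale; in it, square to the pan, lies a steel pick-up tray (floor plate, and above it a drilled dark deck 88 (x) by 212 (y) by 6 mm), put there by hand up to 6 mm off centre in x and in y. Origin: pan's middle, on the TOP of the tray's floor, 105 mm over the table when empty; z up; +x to the dial. Deck top 26 mm above it. Sinks straight down, 1 mm per newton.
- hole1 (a point): Where a 37 mm round hole of the tray's deck (1.5 mm chamfer) would be if the tray lay centred in the pan: the true holes are all off by the same 0 to 6 mm along x and along y. Origin at deck top; z up, the row of four along y, pitch 50 mm. The hole is 26 mm deep; from 10 mm down a leaf spring on its -x side grips the piece, so that it must be pressed home to the floor with 3 to 8 N.
- hole2 (a point): Where a 37 mm round hole of the tray's deck (1.5 mm chamfer) would be if the tray lay centred in the pan: the true holes are all off by the same 0 to 6 mm along x and along y. Origin at deck top; z up, the row of four along y, pitch 50 mm. Depth and leaf spring as for hole1.
- hole3 (a point): Where a 37 mm round hole of the tray's deck (1.5 mm chamfer) would be if the tray lay centred in the pan: the true holes are all off by the same 0 to 6 mm along x and along y. Origin at deck top; z up, the row of four along y, pitch 50 mm. Depth and leaf spring as for hole1.
- hole4 (a point): Where a 37 mm round hole of the tray's deck (1.5 mm chamfer) would be if the tray lay centred in the pan: the true holes are all off by the same 0 to 6 mm along x and along y. Origin at deck top; z up, the row of four along y, pitch 50 mm. Depth and leaf spring as for hole1.
- needle (a joint): Black needle of the white dial, rad clockwise from the top mark: 0 with the tray empty, 3.49 rad per kg added (short marks every 50 g, long ones every 250 g). It shows the pieces plus any push of the robot on tray or pieces, and settles in about half a second. The red end begins at 4.887 rad (1.4 kg, 13.7 N in all).
- target (a joint): Green target sector on the dial, set beforehand and not to be moved: its middle, rad on the needle's measure, between 1.13 and 1.80. The sector reaches 0.36 rad to either side, a little more than one red piece in all, so two or three red pieces are needed.
- needle_tip (a point): Point on the needle, 45 mm from the dial's centre; its x axis points to the hub.
- target_mid (a point): Point on the green sector's middle line, 45 mm from the dial's centre; its x axis points to the hub. The dial is 121 mm across, tilted 40 degrees from level towards the pan's +x, lower than 115 mm above the table.
- red1_mid (a point): Centre of a red glass colour-bar piece: a solid cylinder 34 mm across and 72 mm tall, standing loose on end on the pale 12 mm thick steel plate; 140 to 190 g, not known beforehand. z along the cylinder. Fully home in the tray, its centre is 36 mm above the pan's origin.
- red2_mid (a point): Centre of a red glass colour-bar piece: a solid cylinder 34 mm across and 72 mm tall, standing loose on end on the pale 12 mm thick steel plate; 140 to 190 g, not known beforehand. z along the cylinder. Fully home in the tray, its centre is 36 mm above the pan's origin.
- red3_mid (a point): Centre of a red glass colour-bar piece: a solid cylinder 34 mm across and 72 mm tall, standing loose on end on the pale 12 mm thick steel plate; 140 to 190 g, not known beforehand. z along the cylinder. Fully home in the tray, its centre is 36 mm above the pan's origin.
- red4_mid (a point): Centre of a red glass colour-bar piece: a solid cylinder 34 mm across and 72 mm tall, standing loose on end on the pale 12 mm thick steel plate; 140 to 190 g, not known beforehand. z along the cylinder. Fully home in the tray, its centre is 36 mm above the pan's origin.
- amber1_mid (a point): Centre of an amber (yellow) glass piece of the same size, standing among the red ones, at least 80 mm from the next piece's centre. Not for this charge: leave it.
- amber2_mid (a point): Centre of an amber (yellow) glass piece of the same size, standing among the red ones, at least 80 mm from the next piece's centre. Not for this charge: leave it.
- tweezers: Dark steel sprung tweezers, 220 mm long, 46 mm wide, 16 mm high, lying flat between plate and scale; origin near the middle. A bystander: leave it.
- block: Round cherry-wood block, 86 mm across, 55 mm high; origin under its middle. A bystander: leave it.
- waxtin: Dark steel wax bowl, 84 mm across, 45 mm high; origin under its middle. A bystander: leave it.

How it is judged:
By the outcome, as a careful person would: the job done as asked, in the order asked, and still so for the second after the job is handed in, with the robot touching nothing.
It also fails if it takes over 72 s, if anything falls off the work surface, if the arm or the gripper's body presses on something with over 40 N, if the wrist force passes 120 N, or if a joint passes its speed limit or range.

## Working session

There is one attempt and no reset: what is moved stays moved. The work goes in short steps, Python scripts to look and compute and a tool call to move; the robot and the scene stay as the last step left them, time stands still between calls to the robot, and variables do not carry over. Pictures are saved under pics/ and viewed, about 8 in all and at most 12, crops included, and the job is handed in when it is done.

Besides the shell and the picture viewer there is one more tool, called after "Emit:" as a command line: name --argument value ..., lists and objects as JSON in quotes. jog_arm: Moves the arm, as the interface text tells. Its arguments: {"type":"object","properties":{"steps":{"type":"array","items":{"type":"object","properties":{"fingers":{"type":"number"},"linear":{"type":"array","items":{"type":"number"}},"turn":{"type":"array","items":{"type":"number"}}}}},"grip_force":{"type":"number"}},"required":["steps"]}

```bash
mkdir -p pics; ls; python3 - <<'E'
from cell import *
import cv2,numpy as np
s=observe();print(s['time'],s['ee_pos'],s['ee_rot'],s['wrist_force'],s['grip_width'],tip_extent)
for c in('top','side'):
    d=get_image(c);cv2.imwrite(f'pics/{c}0.png',d['img'])
    print(c,np.round(d['extrinsics'],3).tolist(),np.round(d['camera_matrix'],0).tolist())
    for n in['pan','hole1','hole2','hole3','hole4','red1_mid','amber1_mid','needle_tip','target_mid','tweezers','block','waxtin']:
        print(n,[(np.round(r['point'],3).tolist(),round(r['conf'],2)) for r in place_of(c,n)][:7])
E
```

```text
pics
0.0 [0.20420274 0.56345122 0.23579051] [-2.74287646e-04  1.73013157e-01  9.84919041e-01 -9.24238102e-04] [-0.23205534 -0.38507382 -0.16834566] 0.08770771302295298 0.014
top [[0.005, -0.977, 0.212, 0.293], [-1.0, -0.006, -0.005, 0.003], [0.006, -0.212, -0.977, 1.333], [0.0, 0.0, 0.0, 1.0]] [[436.0, 0.0, 327.0], [0.0, 436.0, 201.0], [0.0, 0.0, 1.0]]
pan [([0.538, 0.199, 0.104], 0.78)]
hole1 [([0.553, 0.125, 0.132], 0.79), ([0.53, 0.273, 0.133], 0.79), ([0.532, 0.22, 0.134], 0.61), ([0.548, 0.173, 0.131], 0.58)]
hole2 [([0.553, 0.125, 0.132], 0.79), ([0.53, 0.273, 0.133], 0.79), ([0.532, 0.22, 0.134], 0.61), ([0.548, 0.173, 0.131], 0.58)]
hole3 [([0.553, 0.125, 0.132], 0.79), ([0.53, 0.273, 0.133], 0.79), ([0.532, 0.22, 0.134], 0.61), ([0.548, 0.173, 0.131], 0.58)]
hole4 [([0.553, 0.125, 0.132], 0.79), ([0.53, 0.273, 0.133], 0.79), ([0.532, 0.22, 0.134], 0.61), ([0.548, 0.173, 0.131], 0.58)]
red1_mid [([0.498, -0.328, 0.046], 0.56)]
amber1_mid [([0.498, -0.228, 0.048], 0.56)]
needle_tip [([0.628, 0.209, 0.099], 0.39)]
target_mid [([0.645, 0.265, 0.074], 0.62)]
tweezers [([0.536, 0.
[... 518 characters left out ...]
34, 0.221, 0.13], 0.96), ([0.532, 0.27, 0.136], 0.93), ([0.555, 0.126, 0.131], 0.78), ([0.545, 0.175, 0.126], 0.57)]
hole3 [([0.534, 0.221, 0.13], 0.96), ([0.532, 0.27, 0.136], 0.93), ([0.555, 0.126, 0.131], 0.78), ([0.545, 0.175, 0.126], 0.57)]
hole4 [([0.534, 0.221, 0.13], 0.96), ([0.532, 0.27, 0.136], 0.93), ([0.555, 0.126, 0.131], 0.78), ([0.545, 0.175, 0.126], 0.57)]
red1_mid [([0.503, -0.327, 0.046], 0.78), ([0.499, -0.228, 0.052], 0.2)]
amber1_mid [([0.497, -0.227, 0.053], 0.72), ([0.532, 0.274, 0.131], 0.63), ([0.505, -0.323, 0.045], 0.55)]
needle_tip []
target_mid []
tweezers [([0.539, 0.002, -0.0], 0.89)]
block [([0.543, 0.475, -0.004], 0.45)]
waxtin [([0.536, -0.474, -0.0], 0.95)]
```

View pics/top0.png

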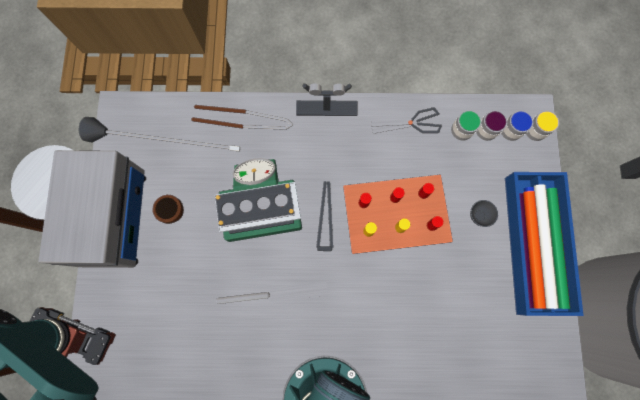

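View pics/side0.png

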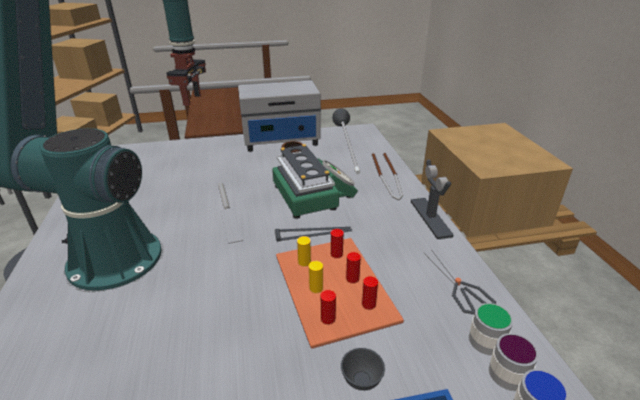

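```bash
cat > h.py <<'E'
from cell import *
import cv2,numpy as np
def proj(d,P):
    T=np.linalg.inv(d['extrinsics']);p=(T[:3,:3]@np.asarray(P,float).T).T+T[:3,3]
    q=(d['camera_matrix']@p.T).T;return q[:,:2]/q[:,2:]
def ray(d,uv,z):
    E=d['extrinsics'];v=E[:3,:3]@np.linalg.inv(d['camera_matrix'])@[uv[0],uv[1],1]
    return E[:3,3]+v*(z-E[2,3])/v[2]
def hullcent(d,x,y,z0,z1,r=.017):
    a=np.linspace(0,2*np.pi,48)
    P=[(x+r*np.cos(t),y+r*np.sin(t),z) for t in a for z in(z0,z1)]
    m=cv2.moments(cv2.convexHull(proj(d,P).astype(np.float32)));return np.array([m['m10'],m['m01']])/m['m00'],m['m00']
def blobs(d,col):
    h=cv2.cvtColor(d['img'],cv2.COLOR_BGR2HSV);H,S,V=cv2.split(h)
    m=((H<4)|(H>175))if col=='red' else((H>22)&(H<33))
    m=(m&(S>170)&(V>70)).astype(np.uint8)
    n,_,st,ce=cv2.connectedComponentsWithStats(m)
    return [(ce[i],st[i,4]) for i in range(1,n) if st[i,4]>40]
def pieces(d,col,z0=.012,z1=.084):
    out=[]
    for c,a in blobs(d,col):
        p=ray(d,c,(z0+z1)/2)[:2]
        for _ in range(5):
            p=p+ray(d,c,.048)[:2]-ray(d,hullcent(d,*p,z0,z1)[0],.048)[:2]
        if .35<p[0]<.75 and -.5<p[1]<.0: out.append((np.round(p,4).tolist(),int(a),int(hullcent(d,*p,z0,z1)[1])))
    return sorted(out)
E
python3 - <<'E'
from h import *
for c in('top','side'):
    d=get_image(c)
    for k in('red','amber'):print(c,k,*pieces(d,k),sep='\n ')
    if c=='top': x,y,w,h=205,150,110,95
    else: x,y,w,h=262,135,110,85
    z=cv2.resize(d['img'][y:y+h,x:x+w],None,fx=7,fy=7 if c=='side' else 6.2,interpolation=cv2.INTER_CUBIC)
    cv2.imwrite(f'pics/{c}1.png',cv2.resize(d['img'][y:y+h,x:x+w],None,fx=6,fy=6,interpolation=cv2.INTER_CUBIC))
E
```

```text
top
 red
 ([0.5048, -0.3261], 155, 182)
 ([0.574, -0.1175], 139, 159)
 ([0.5913, -0.2154], 140, 171)
 ([0.6051, -0.3038], 159, 183)
top
 amber
 ([0.4883, -0.1333], 100, 152)
 ([0.5007, -0.2333], 99, 167)
side
 red
 ([0.5045, -0.3239], 446, 524)
 ([0.5735, -0.1159], 305, 374)
 ([0.5905, -0.2129], 358, 429)
 ([0.6045, -0.3014], 407, 493)
side
 amber
 ([0.4908, -0.0895], 86, 368)
 ([0.5028, -0.1912], 116, 425)
```

View pics/top1.png

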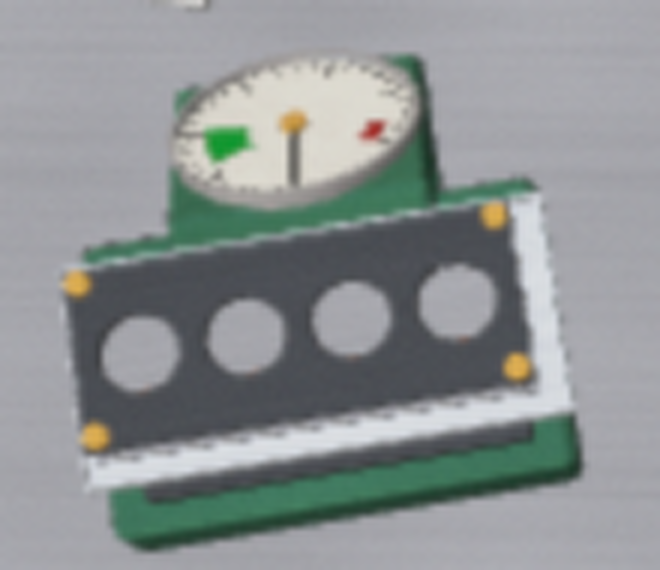

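```bash
cat >> h.py <<'E'
def dial(d,yaw,ps,hub=(253.7,170.2)):
    X=np.array([np.cos(yaw),np.sin(yaw),0]);Y=np.array([-X[1],X[0],0]);t=np.radians(40)
    n=np.sin(t)*X+np.array([0,0,np.cos(t)]);top=-np.cos(t)*X+np.array([0,0,np.sin(t)])
    c=ray(d,hub,.076);E=d['extrinsics'];out=[]
    for u in ps:
        v=E[:3,:3]@np.linalg.inv(d['camera_matrix'])@[u[0],u[1],1]
        p=E[:3,3]+v*(n@(c-E[:3,3]))/(n@v)-c
        out.append((np.arctan2(p@Y,p@top)%(2*np.pi),np.hypot(p@Y,p@top)))
    return c,np.array(out)
def go(x,y,z,jaw=None):
    """units of linear/turn from the present pose"""
    from scipy.spatial.transform import Rotation as R
    s=observe();q=s['ee_rot'];r=R.from_quat([*q[1:],q[0]]);l=r.inv().apply(np.array([x,y,z])-s['ee_pos'])/.8
    o=[np.round(l,4).tolist()]
    if jaw is not None:
        T=np.column_stack([[-np.sin(jaw),np.cos(jaw),0],[np.cos(jaw),np.sin(jaw),0],[0,0,-1]])
        o.append(np.round((r.inv()*R.from_matrix(T)).as_rotvec(degrees=True)/30,3).tolist())
    print(*o)
E
python3 - <<'E'
from h import *
D={}
for c,(x,y,w,h) in dict(top=(215,180,85,50),side=(270,138,75,60)).items():
    d=get_image(c);D[c]=d;g=d['img'][y:y+h,x:x+w];hsv=cv2.cvtColor(g,cv2.COLOR_BGR2HSV)
    m=(hsv[...,2]<125).astype(np.uint8)
    cs,hi=cv2.findContours(m,cv2.RETR_CCOMP,cv2.CHAIN_APPROX_NONE)
    H=[]
    for k,cc in enumerate(cs):
        if hi[0][k][3]>=0 and cv2.contourArea(cc)>25:
            M=cv2.moments(cc);u=(M['m10']/M['m00']+x,M['m01']/M['m00']+y);p=ray(d,u,.128);H.append(p);print(c,np.round(u,1),int(M['m00']),np.round(p,4))
    H=np.array(H)
    if len(H)>1:
        o=np.argsort(H[:,1]);H=H[o];v=H[-1]-H[0];print('yaw deg',np.degrees(np.arctan2(-v[0],v[1])),'len',np.linalg.norm(v),H.mean(0))
d=D['top'];yaw=np.radians(8.8)
hsv=cv2.cvtColor(d['img'],cv2.COLOR_BGR2HSV)[155:188,230:280]
b=d['img'][155:188,230:280].astype(int)
G=np.argwhere((b[...,1]-b[...,2]>60)&(b[...,1]-b[...,0]>60)&(np.indices(b.shape[:2])[1]<18)&(np.indices(b.shape[:2])[0]>13))
G=G[:,::-1]+[230,155];print(len(G),G.min(0),G.max(0))
c,a=dial(d,yaw,G);print('hub',c,'green',a[:,0].min(),a[:,0].max(),np.median(a[:,0]),a[:,0].mean(),a[:,1].min(),a[:,1].max())
print('needle tip',dial(d,yaw,[(253.8,180.5)])[1],'red',dial(d,yaw,[(205+372/6,150+130/6)])[1])
for n in('needle_tip','target_mid'):
    print(n,[(np.round(r['point'],4),r['conf'],dial(d,yaw,proj(d,[r['point']]))[1]) for r in place_of('top',n)][:2])
go(.574,-.1165,.2,yaw)
E
```

```text
top [228.  208.5] 145 [0.5293 0.2746 0.128 ]
top [245.6 205.6] 141 [0.538  0.2254 0.128 ]
top [263.2 202.7] 142 [0.5466 0.1762 0.128 ]
top [280.9 199.9] 145 [0.5551 0.1265 0.128 ]
yaw deg 9.879554039393629 len 0.15032783184062407 [0.54223963 0.20068088 0.128     ]
side [312.  172.2] 55 [0.5554 0.1252 0.128 ]
side [306.3 164.9] 54 [0.5468 0.1735 0.128 ]
side [301.  157.8] 44 [0.5389 0.2237 0.128 ]
yaw deg 9.515941408972868 len 0.09990787698149452 [0.54703147 0.17411058 0.128     ]
24 [239 172] [245 176]
hub [0.65666789 0.21561902 0.076     ] green 1.046717901234835 1.6050075262588097 1.3178513402690863 1.3264614163450938 0.02622243820096154 0.04422022979820853
needle tip [[6.26313848 0.05449615]] red [[5.13862549 0.04376986]]
needle_tip [(array([0.6314, 0.2133, 0.0995]), 0.46, array([[0.06114189, 0.03195676]])), (array([ 0.6024, -0.2919,  0.05  ]), 0.46, array([[5.15799634, 0.49858501]]))]
target_mid [(array([0.6448, 0.2629, 0.07  ]), 0.62, array([[1.33537084, 0.0477436 ]]))]
[-0.7242, -0.6423, 0.0459] [-0.0, 0.0, 2.042]
```

Emit:
jog_arm --steps '[{"linear":[-0.45,-0.4,0],"turn":[0,0,1],"fingers":0.3},{"linear":[-0.45,-0.4,0],"turn":[0,0,1],"fingers":0.3},{"linear":[-0.45,-0.4,0],"turn":[0,0,1],"fingers":0.3},{"linear":[-0.45,-0.4,0],"turn":[0,0,1],"fingers":0.3},{"linear":[-0.45,-0.4,0],"turn":[0,0,1],"fingers":0.3},{"linear":[-0.45,-0.4,0],"turn":[0,0,1],"fingers":0.3},{"linear":[-0.45,-0.4,0],"turn":[0,0,1],"fingers":0.3},{"linear":[-0.45,-0.4,0],"turn":[0,0,1],"fingers":0.3},{"linear":[-0.45,-0.4,0],"turn":[0,0,1],"fingers":0.3},{"linear":[-0.45,-0.4,0],"turn":[0,0,1],"fingers":0.3},{"linear":[-0.45,-0.4,0],"turn":[0,0,1],"fingers":0.3},{"linear":[-0.45,-0.4,0],"turn":[0,0,1],"fingers":0.3}]' --grip_force 25

```text
time: 2.6
ee_pos: [0.4357, 0.1372, 0.237]
ee_rot: [0.001, 0.423, 0.906, -0.0]
wrist_force: [0.1, 0.0, -0.1]
grip_width: 0.0614
```

```bash
python3 - <<'E'
from h import *
print(observe()['ee_pos'],observe()['grip_width'])
go(.574,-.1165,.15,np.radians(9.8))
E
```

```text
[0.43571341 0.13717231 0.23704696] 0.061406649195298334
[-0.3538, -0.0713, 0.1095] [0.002, 0.003, 1.006]
```

Emit:
jog_arm --steps '[{"linear":[-0.354,-0.071,0.06],"turn":[0,0,1.006],"fingers":0.3},{"linear":[-0.354,-0.071,0.06],"turn":[0,0,1.006],"fingers":0.3},{"linear":[-0.354,-0.071,0.06],"turn":[0,0,1.006],"fingers":0.3},{"linear":[-0.354,-0.071,0.06],"turn":[0,0,1.0],"fingers":0.3}]'

```text
out of range; nothing moved
```

Emit:
jog_arm --steps '[{"linear":[-0.354,-0.071,0.07],"turn":[0,0,1],"fingers":0.3},{"linear":[-0.354,-0.071,0.07],"turn":[0,0,1],"fingers":0.3},{"linear":[-0.354,-0.071,0.07],"turn":[0,0,1],"fingers":0.3},{"linear":[-0.354,-0.071,0.07],"turn":[0,0,1],"fingers":0.3},{"linear":[-0.354,-0.071,0.07],"turn":[0,0,1],"fingers":0.3},{"linear":[-0.354,-0.071,0.07],"turn":[0,0,1],"fingers":0.3},{"linear":[-0.354,-0.071,0.07],"turn":[0,0,1],"fingers":0.3},{"linear":[-0.354,-0.071,0.07],"turn":[0,0,1],"fingers":0.3},{"linear":[-0.354,-0.071,0.1],"turn":[0,0,1],"fingers":0.3}]'

```text
time: 3.35
ee_pos: [0.577, -0.1164, 0.1595]
ee_rot: [0.004, 0.644, 0.765, 0.001]
wrist_force: [0.8, -0.1, 0.6]
grip_width: 0.0614
```

```bash
python3 - <<'E'
from h import *
print(observe()['ee_pos'],observe()['ee_rot'],observe()['joint_pos'])
d=get_image('side');print(pieces(d,'red'))
cv2.imwrite('pics/side2.png',cv2.resize(d['img'][190:340,240:440],None,fx=4,fy=4))
go(.574,-.1165,.059,np.radians(9.8))
E
```

```text
[ 0.57703781 -0.11639452  0.1595439 ] [0.00390067 0.64358086 0.7653669  0.00140247] [-3.16156891e-01  4.17052188e-01  1.62953685e+00 -3.54555666e-04
  1.08671929e+00 -4.88439737e-01]
[([0.5045, -0.3241], 445, 524), ([0.5737, -0.1156], 306, 373), ([0.5904, -0.2132], 354, 429), ([0.6045, -0.3015], 411, 493)]
[-0.0037, 0.0018, 0.1178] [-0.004, -0.002, 0.005]
```

View pics/side2.png

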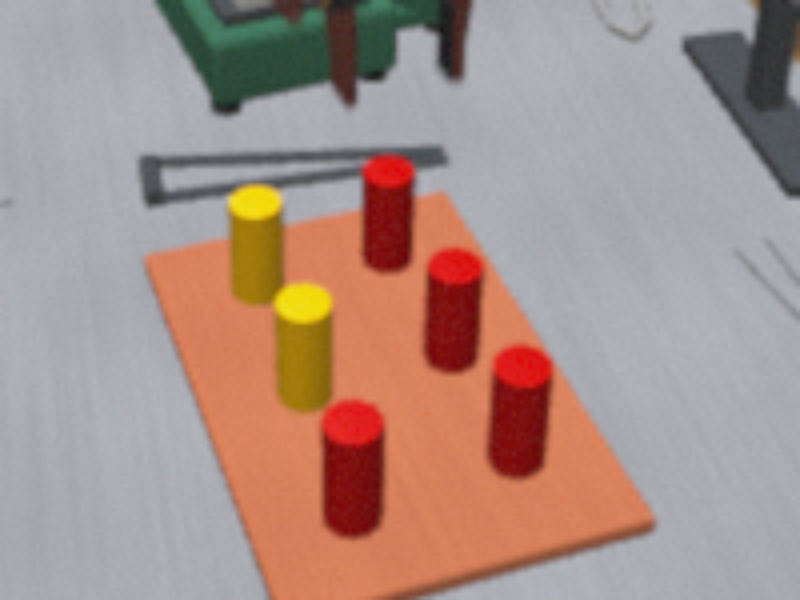

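Emit:
jog_arm --steps '[{"linear":[-0.001,-0.003,0.04],"fingers":0.3},{"linear":[-0.001,-0.003,0.08],"fingers":0.3},{"linear":[-0.001,-0.003,0.12],"fingers":0.3},{"linear":[-0.001,-0.003,0.124],"fingers":0.3},{"linear":[-0.001,-0.003,0.124],"fingers":0.3},{"linear":[-0.001,-0.003,0.124],"fingers":1},{"linear":[-0.001,-0.003,0.124],"fingers":1},{"linear":[-0.001,-0.003,0.124],"fingers":1},{"linear":[-0.001,-0.003,0.124],"fingers":1},{"linear":[-0.001,-0.003,0.124],"fingers":1},{"linear":[-0.001,-0.003,0.124],"fingers":1}]'

```text
invalid input
```

Emit:
jog_arm --steps '[{"linear":[-0.001,-0.003,0.04],"turn":[0,0,0],"fingers":0.3},{"linear":[-0.001,-0.003,0.08],"turn":[0,0,0],"fingers":0.3},{"linear":[-0.001,-0.003,0.12],"turn":[0,0,0],"fingers":0.3},{"linear":[-0.001,-0.003,0.124],"turn":[0,0,0],"fingers":0.3},{"linear":[-0.001,-0.003,0.124],"turn":[0,0,0],"fingers":0.3},{"linear":[-0.001,-0.003,0.124],"turn":[0,0,0],"fingers":1},{"linear":[-0.001,-0.003,0.124],"turn":[0,0,0],"fingers":1},{"linear":[-0.001,-0.003,0.124],"turn":[0,0,0],"fingers":1},{"linear":[-0.001,-0.003,0.124],"turn":[0,0,0],"fingers":1},{"linear":[-0.001,-0.003,0.124],"turn":[0,0,0],"fingers":1}]'

```text
time: 4.23
ee_pos: [0.5718, -0.1143, 0.0589]
ee_rot: [0.001, 0.642, 0.766, 0.001]
wrist_force: [0.6, 0.1, 7.0]
grip_width: 0.0337
```

```bash
python3 - <<'E'
from h import *
s=observe();print(s['ee_pos'],s['ee_rot'],s['grip_width'],s['wrist_force'])
go(.5297,.2741,.247,np.radians(9.8))
E
```

```text
[ 0.57175196 -0.11428021  0.05893072] [1.42212728e-03 6.42303864e-01 7.66448549e-01 5.88089460e-04] 0.033717571771818444 [0.55958802 0.08229065 6.97639099]
[0.4869, 0.0338, -0.2357] [0.005, 0.003, 0.009]
```

Emit:
jog_arm --steps '[{"linear":[0,0,-0.05],"turn":[0,0,0],"fingers":1},{"linear":[0,0,-0.1],"turn":[0,0,0],"fingers":1},{"linear":[0.49,0.034,-0.235],"turn":[0,0,0],"fingers":1},{"linear":[0.49,0.034,-0.235],"turn":[0,0,0],"fingers":1},{"linear":[0.49,0.034,-0.235],"turn":[0,0,0],"fingers":1},{"linear":[0.49,0.034,-0.235],"turn":[0,0,0],"fingers":1},{"linear":[0.49,0.034,-0.235],"turn":[0,0,0],"fingers":1},{"linear":[0.49,0.034,-0.235],"turn":[0,0,0],"fingers":1},{"linear":[0.49,0.034,-0.235],"turn":[0,0,0],"fingers":1},{"linear":[0.49,0.034,-0.235],"turn":[0,0,0],"fingers":1},{"linear":[0.49,0.034,-0.235],"turn":[0,0,0],"fingers":1},{"linear":[0.49,0.034,-0.235],"turn":[0,0,0],"fingers":1}]'

```text
time: 5.23
ee_pos: [0.5278, 0.2797, 0.2467]
ee_rot: [-0.0, 0.642, 0.767, 0.001]
wrist_force: [-0.1, 0.6, -2.1]
grip_width: 0.0338
```

```bash
python3 - <<'E'
from h import *
s=observe();print(s['ee_pos'],s['ee_rot'],s['grip_width'],s['wrist_force'])
go(.5297,.2741,.247,np.radians(9.8))
d=get_image('side');print([(b,ray(d,b[0],.2)[:2]) for b in blobs(d,'red')])
E
```

```text
[0.52779472 0.27970713 0.24669313] [-9.01049906e-05  6.41925343e-01  7.66766898e-01  6.08333393e-04] 0.03383604759657382 [-0.06047888  0.56980817 -2.13173145]
[-0.0073, 0.0011, -0.0004] [0.002, -0.002, 0.011]
[((array([294.46610169, 119.71186441]), np.int32(236)), array([0.54157279, 0.36200986])), ((array([352.80939227, 266.71270718]), np.int32(362)), array([ 0.54007713, -0.37599366])), ((array([369.44254279, 291.94865526]), np.int32(409)), array([ 0.55117816, -0.44456347])), ((array([327.79325843, 306.3011236 ]), np.int32(445)), array([ 0.4733361 , -0.46198352]))]
```

Emit:
jog_arm --steps '[{"linear":[-0.004,0.001,0.035],"turn":[0,0,0],"fingers":1},{"linear":[-0.004,0.001,0.07],"turn":[0,0,0],"fingers":1},{"linear":[-0.004,0.001,0.07],"turn":[0,0,0],"fingers":1},{"linear":[-0.004,0.001,0.07],"turn":[0,0,0],"fingers":1}]'

```text
time: 5.62
ee_pos: [0.5284, 0.2729, 0.1883]
ee_rot: [-0.001, 0.642, 0.766, -0.002]
wrist_force: [0.8, 0.6, -2.0]
grip_width: 0.0341
```

```bash
python3 - <<'E'
from h import *
s=observe();print(s['ee_pos'],s['grip_width'],s['wrist_force'],s['moment'])
d=get_image('side');t=get_image('top');b=s['ee_pos'][2]-.047
for k,n in((d,'side'),(t,'top')):
    print(n,[(c.round(1),a) for c,a in blobs(k,'red')], 'pred',hullcent(k,s['ee_pos'][0],s['ee_pos'][1],b,b+.072))
a=cv2.resize(d['img'][100:185,255:345],None,fx=6,fy=6,interpolation=cv2.INTER_CUBIC)
a=cv2.resize(a,(400,378));c=cv2.resize(t['img'][150:245,205:305],(400,378),interpolation=cv2.INTER_CUBIC)
cv2.imwrite('pics/c3.png',np.hstack([a,c]))
E
```

```text
[0.52841136 0.27292138 0.1882657 ] 0.034086855495485055 [ 0.84392495  0.61699254 -2.01378826] [-0.09781401  0.0074544   0.05265475]
side [(array([295.2, 137.5]), np.int32(233)), (array([352.8, 266.7]), np.int32(363)), (array([369.4, 292. ]), np.int32(412)), (array([327.7, 306.2]), np.int32(444))] pred (array([294.81395908, 137.12094676]), 262.18545206286944)
top [(array([425.9, 190.1]), np.int32(156)), (array([396.9, 194.3]), np.int32(141)), (array([434.9, 222.9]), np.int32(156))] pred (array([224.35741656, 205.03202224]), 224.03054206864908)
```

View pics/c3.png

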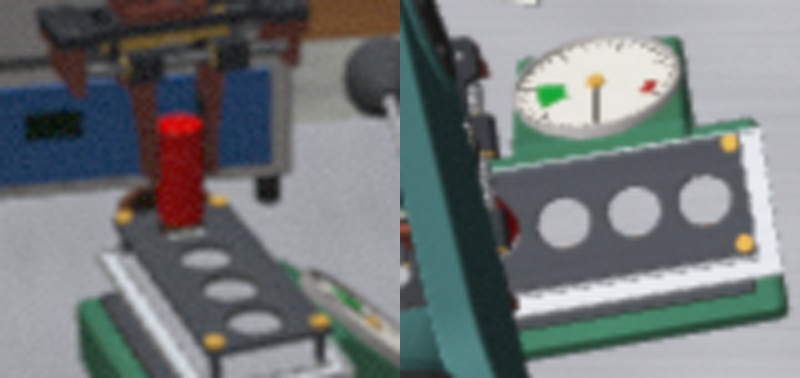

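Emit:
jog_arm --steps '[{"linear":[0.0035,0.002,0.003],"turn":[0,0,0],"fingers":1},{"linear":[0.0035,0.002,0.006],"turn":[0,0,0],"fingers":1},{"linear":[0.0035,0.002,0.01],"turn":[0,0,0],"fingers":1},{"linear":[0.0035,0.002,0.014],"turn":[0,0,0],"fingers":1},{"linear":[0.0035,0.002,0.018],"turn":[0,0,0],"fingers":1},{"linear":[0.0035,0.002,0.018],"turn":[0,0,0],"fingers":1},{"linear":[0.0035,0.002,0.018],"turn":[0,0,0],"fingers":1}]'

```text
time: 6.3
ee_pos: [0.5314, 0.2769, 0.1751]
ee_rot: [0.0, 0.642, 0.766, 0.0]
wrist_force: [0.2, 1.0, 0.8]
grip_width: 0.0337
```

Emit:
jog_arm --steps '[{"linear":[0,-0.0015,0],"turn":[0,0,0],"fingers":1},{"linear":[0,-0.003,0],"turn":[0,0,0],"fingers":1},{"linear":[0,-0.003,0],"turn":[0,0,0],"fingers":1},{"linear":[0,-0.003,0],"turn":[0,0,0],"fingers":1}]'

```text
time: 6.63
ee_pos: [0.5284, 0.2764, 0.1749]
ee_rot: [-0.0, 0.642, 0.766, -0.0]
wrist_force: [0.3, 0.8, -1.5]
grip_width: 0.0339
```

```bash
python3 - <<'E'
from h import *
s=observe();print(s['ee_pos'],s['grip_width'],s['wrist_force'],s['moment'])
d=get_image('side')
b=s['ee_pos'][2]-.047
print([(c.round(1),a) for c,a in blobs(d,'red')][:1], 'pred',hullcent(d,s['ee_pos'][0],s['ee_pos'][1],b,b+.072))
a=cv2.resize(d['img'][110:190,255:345],None,fx=8,fy=7,interpolation=cv2.INTER_CUBIC)
cv2.imwrite('pics/c4.png',a)
s=observe();print(s['ee_pos'],s['grip_width'],s['wrist_force'],s['moment'])
E
```

```text
[0.52835829 0.27639773 0.17494506] 0.033897838035616294 [ 0.3323956   0.81707432 -1.5120392 ] [ 0.18441277  0.03174029 -0.03811709]
[(array([295.3, 140.4]), np.int32(227))] pred (array([294.78509761, 140.52153357]), 257.90032004588284)
[0.52838072 0.27638311 0.17489409] 0.03336289410155467 [-0.33312896  1.63938866 -2.28048253] [0.15084266 0.02827253 0.04137193]
```

View pics/c4.png

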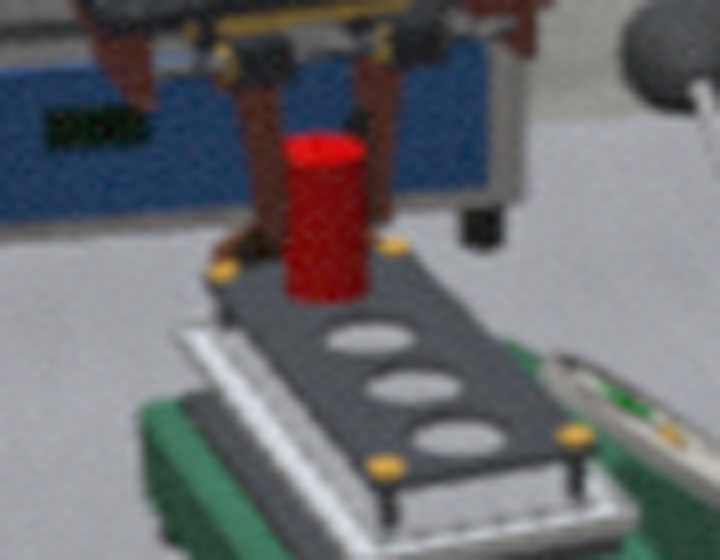

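Emit:
jog_arm --steps '[{"linear":[0.001,0,0.004],"turn":[0,0,0],"fingers":1},{"linear":[0.001,0,0.008],"turn":[0,0,0],"fingers":1},{"linear":[0.001,0,0.008],"turn":[0,0,0],"fingers":1},{"linear":[0.001,0,0.008],"turn":[0,0,0],"fingers":1}]'

```text
time: 7.02
ee_pos: [0.5282, 0.2769, 0.168]
ee_rot: [-0.0, 0.642, 0.766, -0.001]
wrist_force: [-0.3, 0.2, -1.2]
grip_width: 0.0337
```

```bash
python3 - <<'E'
from h import *
s=observe();print(s['ee_pos'],s['grip_width'],s['wrist_force'],s['moment'])
E
```

```text
[0.52820618 0.27690739 0.16803181] 0.0336625273252751 [-0.33136505  0.22254072 -1.18074227] [-0.06364164  0.03234708  0.03678028]
```

Emit:
jog_arm --steps '[{"linear":[0,0,0.004],"turn":[0,0,0],"fingers":1},{"linear":[0,0,0.008],"turn":[0,0,0],"fingers":1},{"linear":[0,0,0.008],"turn":[0,0,0],"fingers":1}]'

```text
time: 7.27
ee_pos: [0.5289, 0.2771, 0.1617]
ee_rot: [0.0, 0.642, 0.766, 0.0]
wrist_force: [1.1, -0.3, -1.5]
grip_width: 0.034
```

Emit:
jog_arm --steps '[{"linear":[0,0,0.004],"turn":[0,0,0],"fingers":1},{"linear":[0,0,0.008],"turn":[0,0,0],"fingers":1},{"linear":[0,0,0.008],"turn":[0,0,0],"fingers":1}]'

```text
time: 7.52
ee_pos: [0.5294, 0.2773, 0.1558]
ee_rot: [0.0, 0.642, 0.766, 0.001]
wrist_force: [2.2, 0.9, 2.3]
grip_width: 0.0338
```

Emit:
jog_arm --steps '[{"linear":[0,0,0.004],"turn":[0,0,0],"fingers":1},{"linear":[0,0,0.008],"turn":[0,0,0],"fingers":1},{"linear":[0,0,0.008],"turn":[0,0,0],"fingers":1}]'

```text
time: 7.77
ee_pos: [0.5292, 0.2774, 0.1491]
ee_rot: [0.0, 0.642, 0.766, 0.0]
wrist_force: [3.8, 1.2, 2.4]
grip_width: 0.0331
```

Emit:
jog_arm --steps '[{"linear":[0,0,0.003],"turn":[0,0,0],"fingers":1},{"linear":[0,0,0.006],"turn":[0,0,0],"fingers":1},{"linear":[0,0,0.006],"turn":[0,0,0],"fingers":1}]'

```text
time: 8.02
ee_pos: [0.5292, 0.2774, 0.1446]
ee_rot: [0.0, 0.642, 0.766, 0.0]
wrist_force: [3.9, 1.7, 3.8]
grip_width: 0.0335
```

Emit:
jog_arm --steps '[{"linear":[0,0,0.0015],"turn":[0,0,0],"fingers":1},{"linear":[0,0,0.003],"turn":[0,0,0],"fingers":1},{"linear":[0,0,0.003],"turn":[0,0,0],"fingers":1}]'

```text
time: 8.27
ee_pos: [0.5293, 0.2774, 0.1427]
ee_rot: [0.0, 0.642, 0.766, 0.001]
wrist_force: [3.3, 1.5, 6.5]
grip_width: 0.0336
```

```bash
python3 - <<'E'
from h import *
for _ in range(3):
    get_image('side');s=observe();print(s['ee_pos'],s['grip_width'],s['wrist_force'])
E
```

```text
[0.5292731  0.27745033 0.1428028 ] 0.034118729792556535 [2.03505235 1.18736146 6.62955255]
[0.52929452 0.27744266 0.14284425] 0.03364180140454479 [3.22162951 2.43985899 5.5365168 ]
[0.52926015 0.2774249  0.14288279] 0.03355911209069536 [2.98296485 0.99173723 5.60545076]
```

Emit:
jog_arm --steps '[{"linear":[0,0,-0.006],"turn":[0,0,0],"fingers":1},{"linear":[0,0,-0.006],"turn":[0,0,0],"fingers":1},{"linear":[0,0,-0.006],"turn":[0,0,0],"fingers":0.3},{"linear":[0,0,-0.006],"turn":[0,0,0],"fingers":0.3},{"linear":[0,0,-0.006],"turn":[0,0,0],"fingers":0.3},{"linear":[0,0,-0.006],"turn":[0,0,0],"fingers":0.3},{"linear":[0,0,-0.05],"turn":[0,0,0],"fingers":0.3},{"linear":[0,0,-0.1],"turn":[0,0,0],"fingers":0.3},{"linear":[-0.05,0,-0.13],"turn":[0,0,0],"fingers":0.3},{"linear":[-0.1,0,-0.13],"turn":[0,0,0],"fingers":0.3},{"linear":[-0.15,0,-0.13],"turn":[0,0,0],"fingers":0.3},{"linear":[-0.2,0,-0.13],"turn":[0,0,0],"fingers":0.3}]'

```text
time: 9.42
ee_pos: [0.5561, 0.1182, 0.2466]
ee_rot: [-0.0, 0.642, 0.767, -0.0]
wrist_force: [0.6, 0.5, 0.1]
grip_width: 0.0614
```

```bash
python3 - <<'E'
from h import *
s=observe();print(s['time'],s['ee_pos'],s['ee_rot'],s['grip_width'],s['wrist_force'])
go(.591,-.214,.16,np.radians(9.8))
E
```

```text
9.4167 [0.55609186 0.11822081 0.24661886] [-3.84967237e-05  6.41797253e-01  7.66874341e-01 -1.71634280e-04] 0.06135657340861645 [0.64062955 0.51298076 0.06524626]
[-0.4165, -0.0302, 0.1084] [-0.001, 0.0, 0.012]
```

Emit:
jog_arm --steps '[{"linear":[-0.42,-0.03,0.05],"turn":[0,0,0],"fingers":0.3},{"linear":[-0.42,-0.03,0.05],"turn":[0,0,0],"fingers":0.3},{"linear":[-0.42,-0.03,0.05],"turn":[0,0,0],"fingers":0.3},{"linear":[-0.42,-0.03,0.05],"turn":[0,0,0],"fingers":0.3},{"linear":[-0.42,-0.03,0.05],"turn":[0,0,0],"fingers":0.3},{"linear":[-0.42,-0.03,0.05],"turn":[0,0,0],"fingers":0.3},{"linear":[-0.42,-0.03,0.05],"turn":[0,0,0],"fingers":0.3},{"linear":[-0.42,-0.03,0.05],"turn":[0,0,0],"fingers":0.3},{"linear":[-0.42,-0.03,0.05],"turn":[0,0,0],"fingers":0.3},{"linear":[-0.42,-0.03,0.1],"turn":[0,0,0],"fingers":0.3},{"linear":[-0.42,-0.03,0.11],"turn":[0,0,0],"fingers":0.3}]'

```text
time: 10.33
ee_pos: [0.5887, -0.215, 0.1538]
ee_rot: [-0.004, 0.643, 0.766, -0.001]
wrist_force: [-2.1, 0.7, -1.2]
grip_width: 0.0616
```

```bash
cat >> h.py <<'E'
def needle(d,yaw=np.radians(9.8)):
    g=d['img'].max(2).astype(int)
    P=np.argwhere(g[155:187,230:278]<110)[:,::-1]+[230,155]
    c,a=dial(d,yaw,P);k=(a[:,1]>.012)&(a[:,1]<.045);return a[k].round(2)
E
python3 - <<'E'
from h import *
s=observe();print(s['time'],s['ee_pos'],s['ee_rot'],s['grip_width'],s['wrist_force'])
go(.591,-.2145,.059,np.radians(9.8))
t=get_image('top');d=get_image('side');print(needle(t).tolist())
c=[b for b in blobs(d,'red') if b[0][1]<200];print(c,hullcent(d,.5293,.2751,.105,.177),hullcent(d,.5293,.2751,.1033,.1753),hullcent(d,.5293,.2751,.108,.180))
a=cv2.resize(d['img'][110:190,255:345],(400,378),interpolation=cv2.INTER_CUBIC)
c=cv2.resize(t['img'][150:245,205:305],(400,378),interpolation=cv2.INTER_CUBIC)
cv2.imwrite('pics/c5.png',np.hstack([a,c]))
E
```

```text
10.3333 [ 0.58865824 -0.21500894  0.15375359] [-0.00360255  0.64307254  0.7657963  -0.00086803] 0.06155612465546147 [-2.10725649  0.72188823 -1.21465734]
[-0.0004, 0.0037, 0.1184] [-0.011, -0.008, 0.005]
[]
[(array([295.53020134, 144.43624161]), np.int32(149))] (array([295.39404837, 147.1923508 ]), 252.78725920966826) (array([295.41279921, 147.67141562]), 252.3920717209112) (array([295.36091935, 146.34537827]), 253.48727482999675)
```

View pics/c5.png

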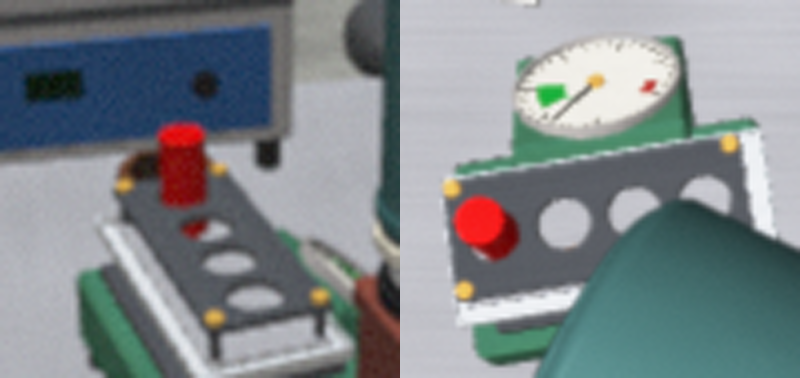

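```bash
python3 - <<'E'
from h import *
print(observe()['ee_pos'])
go(.591,-.2145,.059,np.radians(9.8))
t=get_image('top');d=get_image('side')
print('tip',dial(t,np.radians(9.8),[(244.25,179.4),(247,176.8)])[1], 'target',dial(t,np.radians(9.8),[(205+151.5/4,150+95*95/378)])[1])
import cell
H=cv2.cvtColor(d['img'],cv2.COLOR_BGR2HSV)[110:165,280:310]
m=((H[...,0]<4)|(H[...,0]>175))&(H[...,1]>150)&(H[...,2]>60);r=np.argwhere(m);print('red rows',r[:,0].min()+110)
for b in(.1033,.1053,.1073,.1093,.1113):
    a=np.linspace(0,6.28,60);print(b,proj(d,[(.5293+.017*np.cos(k),.2755+.017*np.sin(k),b+.072) for k in a])[:,1].min())
E
```

```text
[ 0.58882204 -0.2136494   0.15538649]
[-0.0021, 0.0033, 0.1205] [-0.012, -0.009, 0.009]
tip [[0.59372512 0.04948034]
 [0.58721706 0.03567968]] target [[1.253072   0.03405663]]
red rows 137
0.1033 135.26423682220454
0.1053 134.6891023462588
0.1073 134.11306223189263
0.1093 133.53611433831824
0.1113 132.95825651799538
```

Emit:
jog_arm --steps '[{"linear":[-0.002,0.003,0.04],"turn":[0,0,0],"fingers":0.3},{"linear":[-0.002,0.003,0.08],"turn":[0,0,0],"fingers":0.3},{"linear":[-0.002,0.003,0.11],"turn":[0,0,0],"fingers":0.3},{"linear":[-0.002,0.003,0.12],"turn":[0,0,0],"fingers":0.3},{"linear":[-0.002,0.003,0.12],"turn":[0,0,0],"fingers":0.3},{"linear":[-0.002,0.003,0.12],"turn":[0,0,0],"fingers":0.3},{"linear":[-0.002,0.003,0.12],"turn":[0,0,0],"fingers":1},{"linear":[-0.002,0.003,0.12],"turn":[0,0,0],"fingers":1},{"linear":[-0.002,0.003,0.12],"turn":[0,0,0],"fingers":1},{"linear":[-0.002,0.003,0.12],"turn":[0,0,0],"fingers":1},{"linear":[-0.002,0.003,0.12],"turn":[0,0,0],"fingers":1},{"linear":[-0.002,0.003,0.12],"turn":[0,0,0],"fingers":1}]'

```text
time: 11.53
ee_pos: [0.5943, -0.2168, 0.0629]
ee_rot: [0.0, 0.642, 0.766, -0.0]
wrist_force: [-1.6, -1.2, 4.5]
grip_width: 0.0343
```

```bash
python3 - <<'E'
from h import *
s=observe();print(s['time'],s['ee_pos'],s['grip_width'],s['wrist_force'])
go(.5293+.0254,.2774-.1478,.247,np.radians(9.8))
d=get_image('side');print([(ray(d,c,.048).round(4)) for c,a in blobs(d,'red')],[ray(d,hullcent(d,*s['ee_pos'][:2],.012,.084)[0],.048)])
E
```

```text
11.5333 [ 0.59430088 -0.21682167  0.06287242] 0.034329847342908296 [-1.62630128 -1.19396319  4.53550704]
[0.4349, 0.027, -0.2304] [-0.0, 0.001, 0.009]
[array([0.5595, 0.4917, 0.048 ]), array([ 0.5957, -0.2122,  0.048 ]), array([ 0.6048, -0.301 ,  0.048 ]), array([ 0.5045, -0.3234,  0.048 ])] [array([ 0.59455115, -0.21612277,  0.048     ])]
```

Emit:
jog_arm --steps '[{"linear":[0,0,-0.05],"turn":[0,0,0],"fingers":1},{"linear":[0,0,-0.1],"turn":[0,0,0],"fingers":1},{"linear":[0.49,0.025,-0.234],"turn":[0,0,0],"fingers":1},{"linear":[0.49,0.025,-0.234],"turn":[0,0,0],"fingers":1},{"linear":[0.49,0.025,-0.234],"turn":[0,0,0],"fingers":1},{"linear":[0.49,0.025,-0.234],"turn":[0,0,0],"fingers":1},{"linear":[0.49,0.025,-0.234],"turn":[0,0,0],"fingers":1},{"linear":[0.49,0.025,-0.234],"turn":[0,0,0],"fingers":1},{"linear":[0.49,0.025,-0.234],"turn":[0,0,0],"fingers":1},{"linear":[0.49,0.025,-0.234],"turn":[0,0,0],"fingers":1},{"linear":[0.49,0.025,-0.234],"turn":[0,0,0],"fingers":1},{"linear":[0.49,0.025,-0.234],"turn":[0,0,0],"fingers":1}]'

```text
time: 12.58
ee_pos: [0.5448, 0.176, 0.2501]
ee_rot: [-0.0, 0.642, 0.767, 0.001]
wrist_force: [-0.2, 0.2, -0.7]
grip_width: 0.0336
```

Emit:
jog_arm --steps '[{"linear":[0,0,0],"turn":[0,0,0],"fingers":1},{"linear":[0,0,0.03],"turn":[0,0,0],"fingers":1},{"linear":[0,0,0.06],"turn":[0,0,0],"fingers":1},{"linear":[0,0,0.06],"turn":[0,0,0],"fingers":1},{"linear":[0,0,0.06],"turn":[0,0,0],"fingers":1}]'

```text
time: 13.0
ee_pos: [0.5442, 0.1722, 0.2001]
ee_rot: [-0.001, 0.642, 0.766, -0.002]
wrist_force: [-0.3, 0.3, -0.9]
grip_width: 0.0335
```

```bash
python3 - <<'E'
from h import *
s=observe();print(s['time'],s['ee_pos'],s['ee_rot'],s['grip_width'],s['wrist_force'],s['moment'])
go(.5473,.1733,.19,np.radians(9.8))
d=get_image('side');b=s['ee_pos'][2]-.0509
print([(c.round(1),a,ray(d,c,.18)) for c,a in blobs(d,'red')][:2],ray(d,hullcent(d,*s['ee_pos'][:2],b,b+.072)[0],.18))
E
```

```text
13.0 [0.54421168 0.17224741 0.20008859] [-0.00123906  0.6423947   0.76637125 -0.00161975] 0.03348489609844583 [-0.30756412  0.34238762 -0.85173944] [-0.03582945 -0.00791363  0.01790012]
[0.0006, 0.0041, 0.0126] [-0.008, 0.0, 0.009]
[(array([301.9, 147.3]), np.int32(338), array([0.5375767 , 0.19068884, 0.18      ])), (array([369.5, 292.1]), np.int32(411), array([ 0.55815451, -0.42612465,  0.18      ]))] [0.54608191 0.18386803 0.18      ]
```

Emit:
jog_arm --steps '[{"linear":[0,0.002,0.01],"turn":[0,0,0],"fingers":1},{"linear":[0,0.002,0.018],"turn":[0,0,0],"fingers":1},{"linear":[0,0.002,0.024],"turn":[0,0,0],"fingers":1},{"linear":[0,0.002,0.028],"turn":[0,0,0],"fingers":1},{"linear":[0,0.002,0.03],"turn":[0,0,0],"fingers":1},{"linear":[0,0.002,0.03],"turn":[0,0,0],"fingers":1},{"linear":[0,0.002,0.03],"turn":[0,0,0],"fingers":1}]'

```text
time: 13.63
ee_pos: [0.5471, 0.1732, 0.1775]
ee_rot: [-0.0, 0.642, 0.766, -0.0]
wrist_force: [-0.1, 0.8, -1.1]
grip_width: 0.0337
```

```bash
python3 - <<'E'
from h import *
for _ in range(2):
    s=observe();print(s['time'],s['ee_pos'],s['grip_width'],s['wrist_force'],s['moment']);get_image('side')
E
```

```text
13.6333 [0.54712832 0.17318581 0.17748494] 0.03373745857323066 [-0.13724361  0.78236282 -1.14795517] [-0.06543617  0.03446764 -0.00824861]
13.6833 [0.54726178 0.17318813 0.17762691] 0.03367291577373461 [-0.47204871 -0.52124346 -1.87202567] [-0.03049625  0.06034519 -0.03294627]
```

Emit:
jog_arm --steps '[{"linear":[0,-0.001,0.003],"turn":[0,0,0],"fingers":1},{"linear":[0,-0.001,0.006],"turn":[0,0,0],"fingers":1},{"linear":[0,-0.001,0.006],"turn":[0,0,0],"fingers":1},{"linear":[0,-0.001,0.006],"turn":[0,0,0],"fingers":1}]'

```text
time: 14.07
ee_pos: [0.5462, 0.173, 0.1725]
ee_rot: [-0.0, 0.642, 0.766, -0.0]
wrist_force: [-0.1, -0.2, -2.4]
grip_width: 0.0336
```

```bash
python3 - <<'E'
from h import *
for _ in range(2):
    s=observe();print(s['time'],s['ee_pos'],s['grip_width'],s['wrist_force'],s['moment']);get_image('side')
E
```

```text
14.0667 [0.54621844 0.17299725 0.17247417] 0.03355533660233062 [-0.11176403 -0.19671661 -2.38337508] [-0.057732    0.0567357   0.03978185]
14.1167 [0.54626766 0.17301649 0.1725845 ] 0.03373872751717213 [-0.76975638  0.29880182 -1.02251897] [-0.03346434  0.03564109  0.01615897]
```

Emit:
jog_arm --steps '[{"linear":[0,0,0.004],"turn":[0,0,0],"fingers":1},{"linear":[0,0,0.008],"turn":[0,0,0],"fingers":1},{"linear":[0,0,0.01],"turn":[0,0,0],"fingers":1},{"linear":[0,0,0.01],"turn":[0,0,0],"fingers":1}]'

```text
time: 14.5
ee_pos: [0.5469, 0.1731, 0.1645]
ee_rot: [0.0, 0.642, 0.766, 0.0]
wrist_force: [2.6, 1.2, 0.7]
grip_width: 0.0337
```

Emit:
jog_arm --steps '[{"linear":[0,0,0.003],"turn":[0,0,0],"fingers":1},{"linear":[0,0,0.006],"turn":[0,0,0],"fingers":1},{"linear":[0,0,0.006],"turn":[0,0,0],"fingers":1}]'

```text
time: 14.75
ee_pos: [0.5473, 0.1732, 0.16]
ee_rot: [0.001, 0.642, 0.766, 0.001]
wrist_force: [3.3, 0.3, 2.3]
grip_width: 0.0336
```

Emit:
jog_arm --steps '[{"linear":[0,0,0.004],"turn":[0,0,0],"fingers":1},{"linear":[0,0,0.008],"turn":[0,0,0],"fingers":1},{"linear":[0,0,0.008],"turn":[0,0,0],"fingers":1}]'

```text
time: 15.0
ee_pos: [0.5468, 0.1731, 0.1531]
ee_rot: [0.0, 0.642, 0.766, 0.0]
wrist_force: [4.5, 0.5, 2.1]
grip_width: 0.0336
```

Emit:
jog_arm --steps '[{"linear":[0,0,0.003],"turn":[0,0,0],"fingers":1},{"linear":[0,0,0.006],"turn":[0,0,0],"fingers":1},{"linear":[0,0,0.006],"turn":[0,0,0],"fingers":1}]'

```text
time: 15.25
ee_pos: [0.5469, 0.173, 0.1486]
ee_rot: [0.0, 0.642, 0.766, 0.0]
wrist_force: [5.3, 0.1, 4.5]
grip_width: 0.0339
```

Emit:
jog_arm --steps '[{"linear":[0,0,0.0015],"turn":[0,0,0],"fingers":1},{"linear":[0,0,0.003],"turn":[0,0,0],"fingers":1},{"linear":[0,0,0.003],"turn":[0,0,0],"fingers":1}]'

```text
time: 15.5
ee_pos: [0.5469, 0.173, 0.1466]
ee_rot: [0.0, 0.642, 0.766, 0.0]
wrist_force: [5.3, -0.2, 6.6]
grip_width: 0.0338
```

```bash
python3 - <<'E'
from h import *
for _ in range(3):
    s=observe();print(s['time'],s['ee_pos'],s['grip_width'],s['wrist_force'])
    t=get_image('top')
print(needle(t).tolist()[:40])
E
```

```text
15.5 [0.5469316  0.17300338 0.14663919] 0.03384087313100997 [ 5.26255498 -0.18589394  6.60691545]
15.55 [0.54692376 0.17300685 0.14675773] 0.033636669998006886 [3.42463499 0.40167893 6.48290207]
15.6 [0.54691932 0.17302535 0.1468344 ] 0.03354078813069337 [4.01241743 0.52731288 6.17374777]
[[3.45, 0.04], [3.59, 0.04], [3.57, 0.04], [4.1, 0.04], [4.15, 0.04], [4.21, 0.04], [4.26, 0.04], [4.31, 0.04], [3.97, 0.03], [4.34, 0.04], [4.39, 0.04], [4.43, 0.04], [4.47, 0.04], [4.39, 0.03], [4.49, 0.04], [4.53, 0.04], [4.56, 0.04], [4.59, 0.04], [3.97, 0.01], [4.68, 0.04], [4.7, 0.04], [4.72, 0.04], [4.82, 0.04], [4.84, 0.04], [4.85, 0.04], [4.96, 0.04], [4.97, 0.04], [4.97, 0.04], [1.64, 0.02], [5.34, 0.01], [5.16, 0.02], [5.12, 0.03], [5.1, 0.04], [5.09, 0.04], [1.55, 0.03], [1.48, 0.03], [1.43, 0.02], [1.37, 0.02], [1.29, 0.02], [1.18, 0.02]]
```

Emit:
jog_arm --steps '[{"linear":[0,0,-0.006],"turn":[0,0,0],"fingers":1},{"linear":[0,0,-0.006],"turn":[0,0,0],"fingers":1},{"linear":[0,0,-0.006],"turn":[0,0,0],"fingers":0.3},{"linear":[0,0,-0.006],"turn":[0,0,0],"fingers":0.3},{"linear":[0,0,-0.006],"turn":[0,0,0],"fingers":0.3},{"linear":[0,0,-0.006],"turn":[0,0,0],"fingers":0.3},{"linear":[0,0,-0.05],"turn":[0,0,0],"fingers":0.3},{"linear":[0,0,-0.1],"turn":[0,0,0],"fingers":0.3},{"linear":[-0.05,0,-0.14],"turn":[0,0,0],"fingers":0.3},{"linear":[-0.1,0,-0.15],"turn":[0,0,0],"fingers":0.3},{"linear":[-0.15,0,-0.15],"turn":[0,0,0],"fingers":0.3},{"linear":[-0.2,0,-0.15],"turn":[0,0,0],"fingers":0.3}]'

```text
time: 16.65
ee_pos: [0.5735, 0.0185, 0.2674]
ee_rot: [0.0, 0.642, 0.767, 0.0]
wrist_force: [0.0, 0.1, -0.0]
grip_width: 0.0617
```

Emit:
jog_arm --steps '[{"linear":[-0.05,0,0],"turn":[0,0,0],"fingers":0.3},{"linear":[-0.1,0,0],"turn":[0,0,0],"fingers":0.3},{"linear":[-0.15,0,0],"turn":[0,0,0],"fingers":0.3},{"linear":[-0.15,0,0],"turn":[0,0,0],"fingers":0.3},{"linear":[-0.15,0,0],"turn":[0,0,0],"fingers":0.3},{"linear":[-0.15,0,0],"turn":[0,0,0],"fingers":0.3}]'

```text
time: 17.15
ee_pos: [0.5936, -0.098, 0.2655]
ee_rot: [-0.001, 0.643, 0.766, -0.0]
wrist_force: [-0.9, 0.5, -0.0]
grip_width: 0.0614
```

```bash
python3 - <<'E'
from h import *
s=observe();print(s['time'],s['ee_pos'],s['grip_width'],s['wrist_force'])
t=get_image('top');d=get_image('side')
a=cv2.resize(d['img'][110:190,255:345],(400,378),interpolation=cv2.INTER_CUBIC)
c=cv2.resize(t['img'][150:245,205:305],(400,378),interpolation=cv2.INTER_CUBIC)
cv2.imwrite('pics/c6.png',np.hstack([a,c]))
T=t['img'][155:190,228:282];cv2.imwrite('pics/c7.png',cv2.resize(T,None,fx=14,fy=14,interpolation=cv2.INTER_CUBIC))
for k in('red','amber'):print(k,*pieces(d,k),sep='\n ')
H=cv2.cvtColor(d['img'],cv2.COLOR_BGR2HSV)
m=(((H[...,0]<4)|(H[...,0]>175))&(H[...,1]>150)&(H[...,2]>60)).astype(np.uint8)
n,_,st,ce=cv2.connectedComponentsWithStats(m);print([x.tolist() for x in st[1:] if x[4]>60])
for x,y in((.5293,.2751),(.5463,.1766)):
    a=np.linspace(0,6.28,60);print([proj(d,[(x+.017*np.cos(k),y+.017*np.sin(k),b+.072) for k in a])[:,1].min().round(2) for b in(.1017,.105,.109)])
E
```

```text
17.15 [ 0.59359313 -0.09797331  0.2654528 ] 0.061389994911756854 [-0.89323307  0.47214506 -0.04730334]
red
 ([0.5047, -0.3236], 439, 523)
 ([0.6042, -0.302], 411, 493)
amber
 ([0.4909, -0.09], 89, 369)
 ([0.5029, -0.1912], 119, 425)
[[290, 137, 22, 31, 356], [362, 276, 16, 33, 412], [321, 290, 15, 34, 439]]
[np.float64(135.77), np.float64(134.83), np.float64(133.67)]
[np.float64(148.42), np.float64(147.43), np.float64(146.23)]
```

View pics/c6.png

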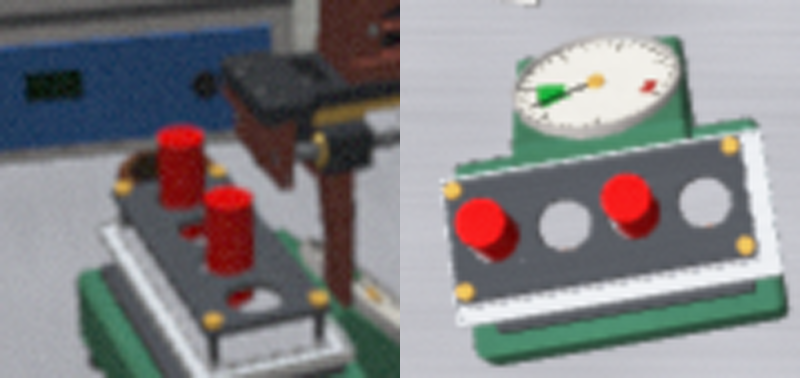

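View pics/c7.png

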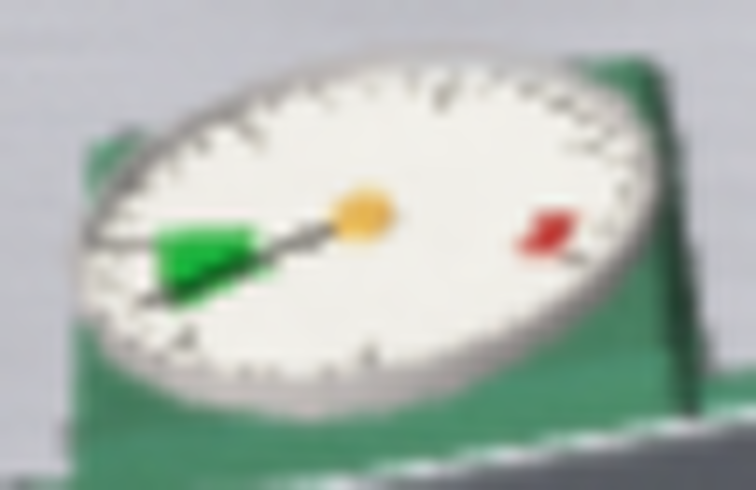

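```bash
python3 - <<'E'
from h import *
t=get_image('top');f=lambda p:((p[0]+.5)/14-.5+228,(p[1]+.5)/14-.5+155)
c,a=dial(t,np.radians(9.8),[f(p) for p in((150,300),(270,254),(185,303),(248,272),(160,233),(255,232),(372,355),(92,243),(185,340))],hub=f((364,214)));print(a.round(3).tolist())
print(place_of('top','target_mid'),place_of('top','needle_tip'));s=observe();print(s['time'],s['ee_pos'])
E
```

```text
[[1.154, 0.05], [1.119, 0.022], [1.019, 0.045], [1.015, 0.029], [1.689, 0.044], [1.558, 0.023], [6.251, 0.054], [1.664, 0.059], [0.789, 0.053]]
[{'point': [0.6452, 0.2631, 0.0721], 'conf': 0.39}, {'point': [0.6016, -0.298, 0.0483], 'conf': 0.19}] [{'point': [0.6418, 0.2541, 0.082], 'conf': 0.38}]
17.4 [ 0.59428499 -0.09705328  0.26624907]
```

```bash
python3 -c "
from cell import *
print(hand_in(),observe()['wrist_force'])"
```

```text
the job is handed in; nothing more can be done
the job is handed in; nothing more can be done
```

I put two red pieces into the tray, in the far end hole (+y) and the third hole of the row from that end. The needle came to rest inside the green sector. I handed in at about 17.4 s with the gripper open and the arm clear.

- **Feeling for the holes:** The first piece touched the deck once and dropped in after a light shift of about 2.5 mm. The second went in without touching.
- **Pressing home:** I pressed each piece past its clip with about 6 to 6.5 N. By the end the force was rising about 1 N per mm, which is the scale spring alone, so I judge both pieces to be on the floor. The peak load on the scale was about 9.9 N, below the 13.7 N where the red end begins.
- **Needle:** In the last top picture it reads about 1.15 rad, and the sector measures about 1.02 to 1.69 rad. That puts it inside but towards the lower edge, with roughly 0.13 rad to spare. My dial readings came out up to about 0.08 rad low against two of the scale marks, which should affect needle and sector alike. I left out a third piece because it would have read about 1.7 rad or more, at or past the upper edge.
- **Everything else:** The spare reds are within a millimetre or so of their first positions and both ambers stand where they did. The tweezers, block and bowl were not touched, though I did not measure them again at the end.
- **Checks that were weak or failed:** My automatic needle reader gave nothing usable, so I read the angles from the enlarged picture. In the side view the two placed pieces ran together, so the second piece's depth rests on the force and height readings and on the picture.

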